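# Load the test vials into the dry-block heater in rack order

### The arm

A 7-joint arm with a two-finger parallel gripper is mounted at the origin on a cart in front of the work surface, level with it; the furniture and walls round the work are solid. World frame = base frame: x ahead of the robot, y to its left, z up, the work surface at z = 0. Lengths are in mm, angles in rad, forces in N, time in s.
With the tool pointing down it reaches from about 400 to 875 mm from the base axis. Payload 4.4 kg.
Tool frame: the origin (TCP) lies midway between the tips of the shut fingers; the grasp point (between the pads) lies ctrl.grip_depth behind it (ctrl.grip_depth is the distance from the TCP to the grasp point, in mm); z points along the fingers, y is the line along which they close (so a half turn about z gives the same grasp; the last joint's range is limited). The gripper opens to 85 mm and grips with 20 to 120 N. Pads are 22 mm wide; open, the fingers measure 114 mm over their backs; the gripper's body (76 mm by 85 mm) begins 54 mm behind the grasp point. The pads swing forward as they close: fully open they stand 13 mm farther back than shut.
Start: joints at [-1.215, 0.628, 0.038, 1.517, -0.027, 0.996, -0.02], TCP at [266.091, 593.054, 231.313] pointing down, gripper open.
Joint ranges: [-3.06, 3.06], [-0.37, 2.12], [-1.25, 1.32], [0.18, 2.47], [-1.1, 4.24], [0.23, 1.98], [-2.94, 2.94]. Speed limits (rad/s): [2.57, 2.57, 3.14, 3.14, 3.14, 3.14, 3.14].

### API

Orientations are given as [roll, pitch, yaw] about the fixed x, y, z axes, in that order (R = Rz(yaw) Ry(pitch) Rx(roll)).
In Python, from cell import ctrl gives the robot as it stands.
- The arm moves only by the tool carry_out, never from a script. Its argument "deltas" is one flat list of numbers, 7 for each row, row after row: the turn, a rotation vector about the tool's x, y, z in degrees, then the shift along the tool's x, y, z in m, then the closure, from -1 (fully open) to 1 (shut). In form: [wx, wy, wz, dx, dy, dz, claw, wx, wy, wz, dx, dy, dz, claw, ...]. A call has 1 to 12 rows; each row shifts and turns the commanded pose from where the row before left it, along the tool's axes as they then stand; what a row does not reach is not made up. A row lasts 1/8 s, in which the tool goes at most 62.5 mm and 10.7 degrees, less where a joint would pass 70% of its speed; a pose out of reach is approached as far as the arm can. A call with a gripper value outside its range is refused whole. The fingers move at their own pace and stop on an object; the grip force is fixed at half the most. Time passes only in rows, so rows that do not move let the fingers close. It gives the time, the measured TCP pose, the force, the opening and the grip force at its end, in the units of the state.
- ctrl.read_state(): the state, without advancing time (a new reading comes with each control period).
- ctrl.get_image(name): name is "side" or "top"; returns the picture (384x512x3 uint8, red, green, blue); there is no depth.
- ctrl.calibration(name): a dict with "mtx" (3x3 intrinsics, pixels), "R" (3x3) and "t" (3): a world point X has camera coordinates R X + t. Camera axes: x right, y down, z forward; pixel columns grow to the right and rows downward; lengths in mm; the calibration is good to about 2 mm. A picture is of the moment at which its call begins. calibration takes no time and is no camera call.
- ctrl.finish_job(): hands the job in; it is judged then, once.
The state is a dict: "clock": time; "qpos": joint angles; "qd": joint speeds; "tau": joint torques, N m; "eef_pos": TCP position; "tool_rot": TCP orientation; "force": force on the tool from outside, world axes, zero at the start; "torque": the same for the moment, N m; "width": finger opening in mm; "gripper_force": force on a finger pad.
Only numpy, scipy, OpenCV 4.12 (cv2) and the standard library are available. Lean on these libraries where they do the work, as an engineer would, in place of code of your own. Each camera call takes 0.05 s, during which the arm holds its last target. There are 200 camera calls.

### The job

Load the four tall vials from the front row of the blue vial rack into the dry-block heater in rack order, counted from the yellow marks: the tall vial nearest the rack's yellow end goes into the well nearest the heater's yellow bar, the next one into the next well, and so on. Seat each fully in its well without dropping it. Leave the small retain vials standing in the rack behind, each in line with the tall vial of its own cap colour, as the record of the order.

Things in the scene. Friction and masses are not known exactly. Their poses are not given: they have to be found in the camera images.
- vial_rack: Blue vial rack, fixed, 112x240 mm, top at z 24 mm, two rows of 4 blind holes, floors at z 6 mm. Origin: centre of underside; +x away from the robot within 0.45 rad, +y along the rows to the yellow end strip. Hole centres y = +81, +27, -27, -81 mm, 1st to 4th from the yellow end; front row x = -30 mm (tall vials), back row x = +30 mm (small vials).
- block_heater: White heater, fixed, 160x262 mm, key panel on its -x side, aluminium block with 4 wells. Origin: centre of underside; +x away from the robot within 0.45 rad. Wells at x = +24, y = -81, -27, +27, +81 mm, 1st to 4th from the yellow bar on the black collar at the -y end; 31 mm wide, floor z 50 mm, block top z 78 mm, 45 degree countersink 5 mm deep to 41 mm wide.
- tall_red: Tall glass vial with red screw cap, 27 mm wide, 56 mm high, about 25 g; cap 25 mm wide, the top 13 mm. Starts upright in the front row of the rack. Origin: centre of its underside, z up through the cap.
- tall_green: Tall glass vial with green screw cap, 27 mm wide, 56 mm high, about 25 g; cap 25 mm wide, the top 13 mm. Starts upright in the front row of the rack. Origin: centre of its underside, z up through the cap.
- tall_black: Tall glass vial with black screw cap, 27 mm wide, 56 mm high, about 25 g; cap 25 mm wide, the top 13 mm. Starts upright in the front row of the rack. Origin: centre of its underside, z up through the cap.
- tall_white: Tall glass vial with white screw cap, 27 mm wide, 56 mm high, about 25 g; cap 25 mm wide, the top 13 mm. Starts upright in the front row of the rack. Origin: centre of its underside, z up through the cap.
- small_red: Small glass vial with red screw cap, 22 mm wide, 40 mm high, about 25 g: the retain sample of the tall red vial. Starts upright in the back row, 60 mm straight behind the tall vial of the same colour, and stays there. Origin: centre of its underside, z up.
- small_green: Small glass vial with green screw cap, 22 mm wide, 40 mm high, about 25 g: the retain sample of the tall green vial. Starts upright in the back row, 60 mm straight behind the tall vial of the same colour, and stays there. Origin: centre of its underside, z up.
- small_black: Small glass vial with black screw cap, 22 mm wide, 40 mm high, about 25 g: the retain sample of the tall black vial. Starts upright in the back row, 60 mm straight behind the tall vial of the same colour, and stays there. Origin: centre of its underside, z up.
- small_white: Small glass vial with white screw cap, 22 mm wide, 40 mm high, about 25 g: the retain sample of the tall white vial. Starts upright in the back row, 60 mm straight behind the tall vial of the same colour, and stays there. Origin: centre of its underside, z up.

How it is judged (in metres and radians):
At the end, for the whole second after the job is handed in: Each tall vial is in the well whose number from the yellow bar equals the rack place (from the yellow end) of its colour's small vial: within 6 mm of the well in x and y, 5 mm of its floor, tilt under 0.25 rad, at rest. Small vials within 15 mm of their start, tilt under 0.3 rad (((y of small_red in the frame of vial_rack between 0.069 and 0.093 m and y of tall_red in the frame of block_heater between -0.087 and -0.075 m) or (y of small_red in the frame of vial_rack between 0.015 and 0.039 m and y of tall_red in the frame of block_heater between -0.033 and -0.021 m) or (y of small_red in the frame of vial_rack between -0.039 and -0.015 m and y of tall_red in the frame of block_heater between 0.021 and 0.033 m) or (y of small_red in the frame of vial_rack between -0.093 and -0.069 m and y of tall_red in the frame of block_heater between 0.075 and 0.087 m)) and x of tall_red in the frame of block_heater between 0.018 and 0.03 m and z of tall_red in the frame of block_heater between 0.045 and 0.055 m and angle between each of tall_red, tall_green, tall_black, tall_white's own z axis and vertical below 0.25 rad and linear speed of each of tall_red, tall_green, tall_black, tall_white below 0.02 m/s and angular speed of each of tall_red, tall_green, tall_black, tall_white below 0.3 rad/s and distance of each of small_red, small_green, small_black, small_white from where it was at the start of the episode below 0.015 m and angle between each of small_red, small_green, small_black, small_white's own z axis and vertical below 0.3 rad and ((y of small_green in the frame of vial_rack between 0.069 and 0.093 m and y of tall_green in the frame of block_heater between -0.087 and -0.075 m) or (y of small_green in the frame of vial_rack between 0.015 and 0.039 m and y of tall_green in the frame of block_heater between -0.033 and -0.021 m) or (y of small_green in the frame of vial_rack between -0.039 and -0.015 m and y of tall_green in the frame of block_heater between 0.021 and 0.033 m) or (y of small_green in the frame of vial_rack between -0.093 and -0.069 m and y of tall_green in the frame of block_heater between 0.075 and 0.087 m)) and x of tall_green in the frame of block_heater between 0.018 and 0.03 m and z of tall_green in the frame of block_heater between 0.045 and 0.055 m and ((y of small_black in the frame of vial_rack between 0.069 and 0.093 m and y of tall_black in the frame of block_heater between -0.087 and -0.075 m) or (y of small_black in the frame of vial_rack between 0.015 and 0.039 m and y of tall_black in the frame of block_heater between -0.033 and -0.021 m) or (y of small_black in the frame of vial_rack between -0.039 and -0.015 m and y of tall_black in the frame of block_heater between 0.021 and 0.033 m) or (y of small_black in the frame of vial_rack between -0.093 and -0.069 m and y of tall_black in the frame of block_heater between 0.075 and 0.087 m)) and x of tall_black in the frame of block_heater between 0.018 and 0.03 m and z of tall_black in the frame of block_heater between 0.045 and 0.055 m and ((y of small_white in the frame of vial_rack between 0.069 and 0.093 m and y of tall_white in the frame of block_heater between -0.087 and -0.075 m) or (y of small_white in the frame of vial_rack between 0.015 and 0.039 m and y of tall_white in the frame of block_heater between -0.033 and -0.021 m) or (y of small_white in the frame of vial_rack between -0.039 and -0.015 m and y of tall_white in the frame of block_heater between 0.021 and 0.033 m) or (y of small_white in the frame of vial_rack between -0.093 and -0.069 m and y of tall_white in the frame of block_heater between 0.075 and 0.087 m)) and x of tall_white in the frame of block_heater between 0.018 and 0.03 m and z of tall_white in the frame of block_heater between 0.045 and 0.055 m); the robot touches nothing.
It fails at once if a small retain vial is pulled out of the rack or pushed over (15 mm from where it stood) (distance of any of small_red, small_green, small_black, small_white from where it was at the start of the episode above 0.015 m).
It fails at once if a tall vial is dropped or thrown: it moves at over 0.8 m/s (a free fall of more than about 33 mm) with no finger on it ((linear speed of tall_red above 0.8 m/s and contact force between the fingers and tall_red below 0.05 N) or (linear speed of tall_green above 0.8 m/s and contact force between the fingers and tall_green below 0.05 N) or (linear speed of tall_black above 0.8 m/s and contact force between the fingers and tall_black below 0.05 N) or (linear speed of tall_white above 0.8 m/s and contact force between the fingers and tall_white below 0.05 N)).
It also fails if it takes over 96 s, if anything falls off the work surface, if the arm or the gripper's body presses on something with over 40 N, if the wrist force passes 120 N, or if a joint passes its speed limit or range.

## Working session

There is one attempt and no reset: what is moved stays moved. The work goes in short steps, Python scripts to look and compute and a tool call to move; the robot and the scene stay as the last step left them, time stands still between calls to the robot, and variables do not carry over. Pictures are saved under pics/ and viewed, at most 14 in all, crops included, and the job is handed in when it is done.

Besides the shell and the picture viewer there is one more tool, called after "Request:" as name(argument=value, ...), one argument or row to a line, values as JSON. carry_out: Moves the arm, as the interface text tells. Its arguments: {"type":"object","properties":{"deltas":{"type":"array"}},"required":["deltas"]}

```bash
mkdir -p pics; python3 - <<'E'
from cell import ctrl
import cv2
for n in("top","side"):
    cv2.imwrite(f"pics/{n}0.png",cv2.cvtColor(ctrl.get_image(n),cv2.COLOR_RGB2BGR))
    c=ctrl.calibration(n);print(n,c)
s=ctrl.read_state();print(s,ctrl.grip_depth)
E
```

```text
top {'mtx': array([[472.5452956 ,   0.        , 253.75010318],
       [  0.        , 472.5452956 , 194.39953644],
       [  0.        ,   0.        ,   1.        ]]), 'R': array([[-0.01415624, -0.99989893,  0.0013151 ],
       [-0.98035619,  0.01362077, -0.19676434],
       [ 0.19672654, -0.00407471, -0.98044993]]), 't': array([   1.73655257,  523.07720857, 1129.03286901])}
side {'mtx': array([[395.58968624,   0.        , 253.08276982],
       [  0.        , 395.58968624, 191.00791477],
       [  0.        ,   0.        ,   1.        ]]), 'R': array([[-0.97554338, -0.21892603, -0.01965958],
       [-0.09879839,  0.51662403, -0.85049309],
       [ 0.19635169, -0.82775057, -0.52561869]]), 't': array([535.84990737,  89.44397536, 822.63147538])}
{'clock': 0.1, 'qpos': array([-1.214813  ,  0.62925955,  0.03843032,  1.51825364, -0.02700847,
        0.99632593, -0.01999006]), 'qd': array([-0.00099862, -0.00311369, -0.00055059, -0.00182287,  0.00161226,
       -0.00083695, -0.0016692 ]), 'tau': array([ 2.49653807e-03, -5.64534760e+01,  1.23028904e+00, -1.93975514e+01,
        1.12956448e-02,  5.41889953e-03, -1.39068213e-06]), 'eef_pos': array([265.83404707, 592.53820397, 230.48154804]), 'tool_rot': array([-3.13986347e+00,  2.09145017e-06,  2.71982666e+00]), 'force': array([-0.59301634, -0.25513796, -0.02036507]), 'torque': array([-0.00763457, -0.01632712,  0.02442483]), 'gripper_force': 0.0, 'width': 85.2845783549426} 18.700000000000003
```

View pics/top0.png

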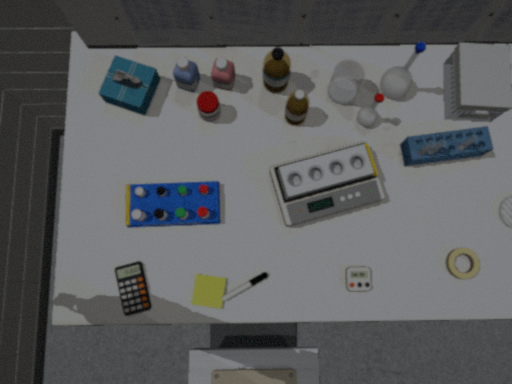

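View pics/side0.png

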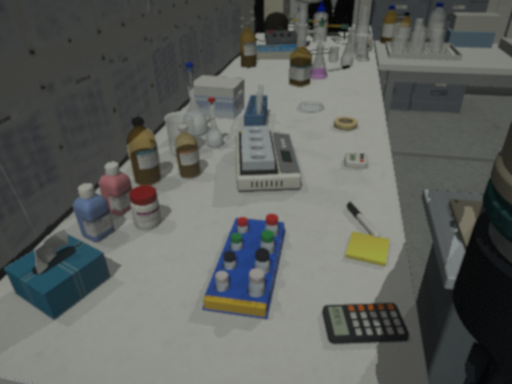

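The top view shows the rack at about (173,205) with its yellow strip on the left (+y). The tall vials, counted from the yellow end, run white, black, green, red at row ~213, with matching small vials behind at row ~190. The heater is at about (328,183), with its yellow bar at the right (-y) at (373,160). Next I'll enlarge both for measuring.

```bash
python3 - <<'E'
import cv2,numpy as np
t=cv2.imread("pics/top0.png");s=cv2.imread("pics/side0.png")
def c(im,u,v,w,h,k): return cv2.resize(im[v:v+h,u:u+w],None,fx=k,fy=k,interpolation=cv2.INTER_CUBIC)
a=np.full((600,800,3),0,np.uint8)
a[:300,:400]=c(t,122,170,100,75,4);a[:300,400:]=c(t,265,140,125,94,3.2)[:300,:400]
a[300:,:400]=c(s,190,205,133,100,3)[:300,:399].repeat(1,0) if 0 else cv2.resize(s[205:305+20,190:350],(400,300),interpolation=cv2.INTER_CUBIC)
a[300:,400:]=cv2.resize(s[120:195,220:320],(400,300),interpolation=cv2.INTER_CUBIC)
cv2.imwrite("pics/m0.png",a)
E
```

```text
(no output)
```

View pics/m0.png

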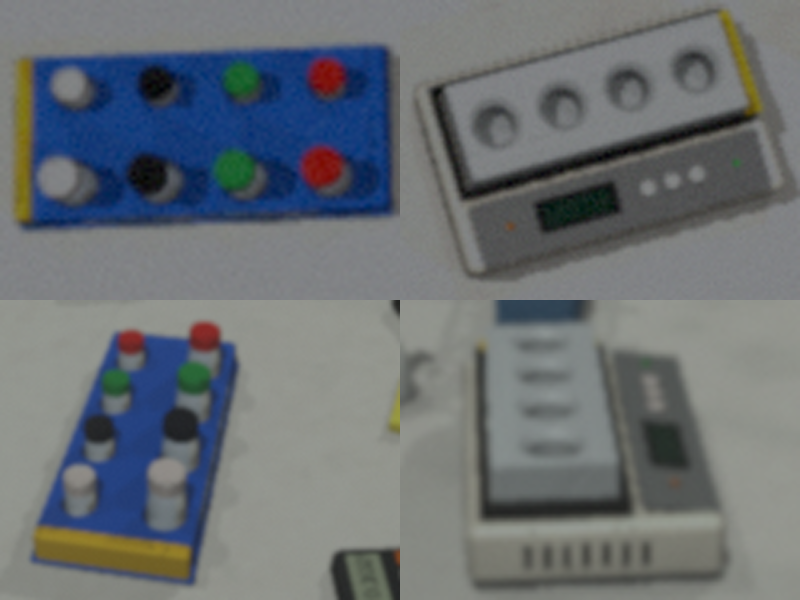

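The mosaic gives clear cap tops and well rims in both views. I read the pixel centres off it and fit the poses.

```bash
cat > h.py <<'E'
from cell import ctrl
import numpy as np
from scipy.optimize import least_squares
C={n:ctrl.calibration(n) for n in("top","side")}
def proj(n,X):
    c=C[n];p=(np.atleast_2d(X)@c["R"].T+c["t"])@c["mtx"].T;return p[:,:2]/p[:,2:]
def place(p,L):
    c,s=np.cos(p[2]),np.sin(p[2]);L=np.atleast_2d(L)
    return np.c_[p[0]+c*L[:,0]-s*L[:,1],p[1]+s*L[:,0]+c*L[:,1],L[:,2]]
def ray(n,uv,z):
    c=C[n];d=c["R"].T@np.linalg.solve(c["mtx"],[*uv,1]);o=-c["R"].T@c["t"];return o+d*(z-o[2])/d[2]
def fit(obs,p0):
    f=lambda p:np.concatenate([(proj(n,place(p,L))-uv).ravel() for n,L,uv in obs])
    r=least_squares(f,p0,loss="soft_l1");return r.x,f(r.x).reshape(-1,2)
E
python3 - <<'E'
from h import *
ys=[81,27,-27,-81]
cv=lambda P,k,o,m:(np.array(P,float)-m+.5)/k-.5+o
RL=np.array([[-30,y,62] for y in ys]+[[30,y,46] for y in ys])
rt=cv([(60,177),(149,175),(234,169),(322,167),(70,86),(156,82),(240,79),(326,76)],4,(122,170),(0,0))
rs=cv([(167,468),(181,418),(194,372),(205,329),(80,474),(99,425),(116,376),(131,337)],2.5,(190,205),(0,300))
HL=np.array([[24,y,78] for y in ys])
ht=cv([(495,125),(562,106),(629,88),(693,70)],3.2,(265,140),(400,0))
hs=cv([(552,446),(549,408),(546,375),(543,345)],4,(220,120),(400,300))
for nm,L,t,s,p0 in(("rack",RL,rt,rs,(500,200,0)),("heat",HL,ht,hs,(520,-150,.2))):
    for lab,o in(("top",[("top",L,t)]),("side",[("side",L,s)]),("both",[("top",L,t),("side",L,s)])):
        p,r=fit(o,p0);print(nm,lab,p.round(3),abs(r).max().round(2),r.mean(0).round(2))
    print(r.round(1).tolist())
    np.save(nm+".npy",p)
    w=place(p,L);print(w.round(1).tolist(), np.hypot(*w.T[:2]).round())
from scipy.spatial.transform import Rotation as R
print(R.from_euler("xyz",ctrl.read_state()["tool_rot"]).as_matrix().round(3))
E
```

```text
rack top [5.08578e+02 2.02182e+02 2.10000e-02] 0.61 [ 0.   -0.01]
rack side [5.11766e+02 1.99949e+02 2.40000e-02] 0.91 [ 0.01 -0.02]
rack both [5.10523e+02 2.01538e+02 2.10000e-02] 1.4 [ 0.37 -0.08]
[[0.4, -1.0], [0.2, -1.3], [0.9, -0.6], [0.8, -0.8], [-0.2, -0.8], [-0.2, -0.6], [0.2, -0.6], [0.2, -0.5], [0.1, 1.2], [0.4, -0.0], [0.3, -0.3], [0.5, 0.4], [0.3, 1.4], [0.6, 0.2], [0.7, 1.4], [0.9, 0.7]]
[[478.8, 281.9, 62.0], [480.0, 227.9, 62.0], [481.1, 173.9, 62.0], [482.2, 119.9, 62.0], [538.8, 283.1, 46.0], [540.0, 229.2, 46.0], [541.1, 175.2, 46.0], [542.2, 121.2, 46.0]] [556. 531. 512. 497. 609. 587. 569. 556.]
heat top [ 553.556 -189.96   -31.154] 0.55 [ 0.02 -0.  ]
heat side [ 5.56212e+02 -1.88211e+02  2.50000e-01] 0.47 [-0.   -0.03]
heat both [ 554.874 -189.444  -18.593] 0.87 [ 0.22 -0.35]
[[-0.4, -0.7], [-0.3, -0.5], [-0.4, -0.5], [0.4, -0.5], [0.9, 0.0], [0.6, 0.1], [0.5, -0.2], [0.4, -0.6]]
[[557.6, -105.0, 78.0], [571.2, -157.2, 78.0], [584.9, -209.5, 78.0], [598.6, -261.7, 78.0]] [567. 592. 621. 653.]
[[-0.912  0.409 -0.001]
 [ 0.409  0.912 -0.002]
 [-0.    -0.002 -1.   ]]
```

Fit: rack at about (510.5, 201.5), yaw 0.021; heater at about (555, -189.5), yaw 0.257. The two cameras disagree by about 3 mm. I'll grip along the rack's x with a limited opening, so first I turn the tool.

Request:
carry_out(
  deltas=[0,0,9.2,0,0,0,-0.2,0,0,9.2,0,0,0,-0.2,0,0,9.2,0,0,0,-0.2,0,0,9.2,0,0,0,-0.2,0,0,9.2,0,0,0,-0.2,0,0,9.2,0,0,0,-0.2,0,0,9.2,0,0,0,-0.2],
)

```text
clock: 0.98
eef_pos: [265.8, 592.8, 230.8]
tool_rot: [-3.141, 0.001, 1.591]
force: [-0.4, 0.3, 0.1]
width: 51.1
gripper_force: 0.0
```

Request:
carry_out(
  deltas=[0,0,0,-0.0315,0.0207,0.012,-0.2,0,0,0,-0.0315,0.0207,0.012,-0.2,0,0,0,-0.0315,0.0207,0.012,-0.2,0,0,0,-0.0315,0.0207,0.012,-0.2,0,0,0,-0.0315,0.0207,0.012,-0.2,0,0,0,-0.0315,0.0207,0.012,-0.2,0,0,0,-0.0315,0.0207,0.012,-0.2,0,0,0,-0.0315,0.0207,0.012,-0.2,0,0,0,-0.0315,0.0207,0.012,-0.2,0,0,0,-0.0315,0.0207,0.012,-0.2,0,0,0,0,0,0,-0.2,0,0,0,0,0,0,-0.2],
)

```text
clock: 2.48
eef_pos: [480.4, 283.9, 111.1]
tool_rot: [-3.141, -0.0, 1.596]
force: [0.3, 0.9, 0.2]
width: 51.3
gripper_force: 0.0
```

```bash
cat >> h.py <<'E'
import cv2
from scipy.spatial.transform import Rotation as R
def tip():
    s=ctrl.read_state();M=R.from_euler("xyz",s["tool_rot"]).as_matrix()
    return s["eef_pos"],M
def shift(x,y,z,yaw=None):
    "shift in tool axes (mm) from the measured TCP to a world point, and turn about tool z (deg)"
    p,M=tip();d=M.T@(np.array([x,y,z])-p)
    psi=np.arctan2(M[1,0],M[0,0]);w=None if yaw is None else np.degrees((psi-yaw+np.pi)%(2*np.pi)-np.pi)
    return d.round(1),None if w is None else round(w,2)
def report():
    s=ctrl.read_state();print({k:np.round(s[k],3).tolist() for k in("clock","eef_pos","tool_rot","force","width","gripper_force")})
def crops(name,cs,W=400,H=300):
    "mosaic of crops (cam,u,v,w): centre pixel, width"
    im={n:cv2.cvtColor(ctrl.get_image(n),cv2.COLOR_RGB2BGR) for n in {c[0] for c in cs}};o=[]
    for n,u,v,w in cs:
        k=W/w;A=np.float32([[k,0,W/2-k*u],[0,k,H/2-k*v]]);o.append(cv2.warpAffine(im[n],A,(W,H),flags=cv2.INTER_CUBIC))
    cv2.imwrite(f"pics/{name}.png",np.hstack(o))
E
python3 - <<'E'
from h import *
report()
p,M=tip()
t=proj("top",p)[0];s=proj("side",p)[0];print(t,s)
print(t.round(),s.round())
crops("a",[("top",*t.round(),120),("side",*s.round(),120)])
E
```

```text
{'clock': 2.475, 'eef_pos': [480.411, 283.869, 111.086], 'tool_rot': [-3.141, -0.0, 1.596], 'force': [0.256, 0.866, 0.198], 'width': 51.275, 'gripper_force': 0.0}
[131.20412288 208.87654558] [254.89603793 250.73720954]
[131. 209.] [255. 251.]
```

View pics/a.png

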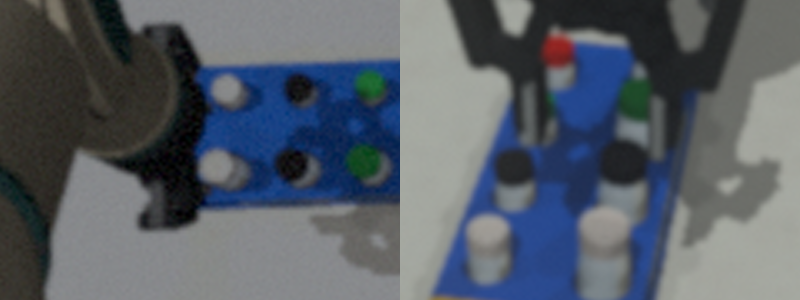

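The side view shows both fingertips straddling the row, at about (540,143) and (655,158), within ~1.5 mm of where the calibration puts them. I'll descend on the white vial and close.

Request:
carry_out(
  deltas=[0,0,0,-0.002,-0.0015,0.015,-0.2,0,0,0,0,0,0.015,-0.2,0,0,0,0,0,0.015,-0.2,0,0,0,0,0,0.015,-0.2,0,0,0,0,0,0.015,-0.2,0,0,0,0,0,0,-0.2,0,0,0,0,0,0,1,0,0,0,0,0,0,1,0,0,0,0,0,0,1,0,0,0,0,0,0,1,0,0,0,0,0,0,1],
)

```text
clock: 3.95
eef_pos: [479.8, 281.5, 36.9]
tool_rot: [3.141, -0.001, 1.596]
force: [-1.3, 0.5, 5.4]
width: 22.2
gripper_force: 59.3
```

```bash
python3 - <<'E'
from h import *
report()
h=np.load("heat.npy");h[2]+=6*np.pi;np.save("heat.npy",h);print(h)
s=proj("side",[480,282,60])[0].round();print(s)
crops("b",[("side",*s,80)],800,600)
E
```

```text
{'clock': 3.95, 'eef_pos': [479.815, 281.541, 36.928], 'tool_rot': [3.141, -0.001, 1.596], 'force': [-1.258, 0.48, 5.388], 'width': 22.179, 'gripper_force': 59.26}
[ 5.54873918e+02 -1.89444185e+02  2.56253752e-01]
[256. 274.]
```

View pics/b.png

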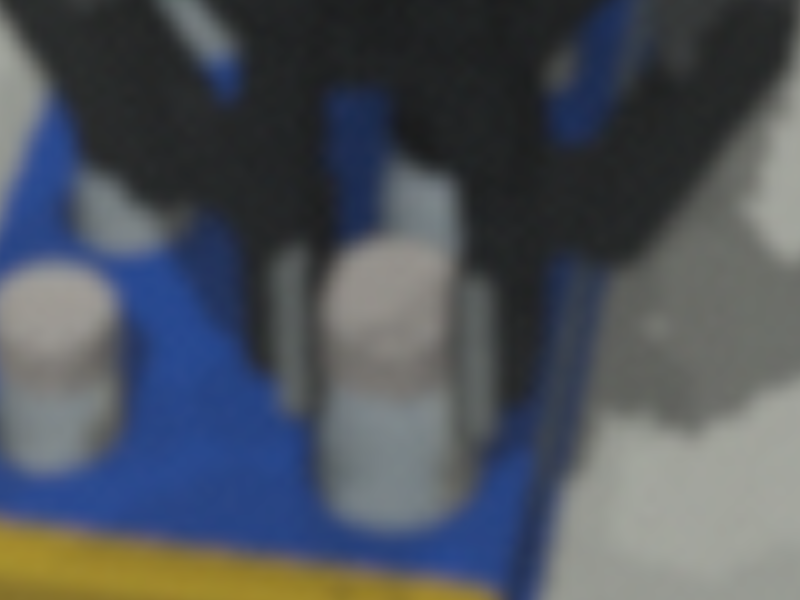

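```bash
python3 - <<'E'
from h import *
s=np.array([256,274]);k=10
m=lambda X:((proj("side",X)[0]-s)*k+[400,300]).round()
p=np.array([479.8,281.5])
for dz in(38,41,44): print("tip mid near edge z",dz,m([*(p+[0,11]),dz]),"near corners",m([p[0]+11.1,p[1]+11,dz]),m([p[0]-11.1,p[1]+11,dz]))
for y in(272,277,282,287,292,297): print(y,"captop",m([p[0],y,62]),"capbase front",m([p[0],y+12.5,49]))
# ray of seen cap top centre
print(ray("side",s+(np.array([390,275])-[400,300])/k,62), ray("side",s+(np.array([390,395])-[400,300])/k,49))
E
```

```text
tip mid near edge z 38 [389. 442.] near corners [324. 432.] [455. 452.]
tip mid near edge z 41 [389. 429.] near corners [323. 419.] [455. 439.]
tip mid near edge z 44 [388. 416.] near corners [323. 406.] [454. 425.]
272 captop [413. 249.] capbase front [398. 359.]
277 captop [407. 270.] capbase front [392. 381.]
282 captop [400. 291.] capbase front [385. 402.]
287 captop [394. 312.] capbase front [379. 424.]
292 captop [387. 333.] capbase front [372. 446.]
297 captop [380. 355.] capbase front [365. 469.]
[482.2320304  278.73847094  62.        ] [479.37121937 292.77208957  49.        ]
```

The projection agrees with a grip centred within about 2 mm along y. Next I lift and carry to well 1, the one nearest the yellow bar.

Request:
carry_out(
  deltas=[0,0,0,0,0,-0.005,1,0,0,0,0,0,-0.01,1,0,0,0,0,0,-0.015,1,0,0,0,0,0,-0.02,1,0,0,0,0,0,-0.02,1,0,0,0,0,0,-0.02,1,0,0,0,0,0,-0.015,1,0,0,0,0,0,-0.005,1],
)

```text
clock: 5.0
eef_pos: [479.9, 281.6, 147.6]
tool_rot: [3.14, -0.001, 1.596]
force: [-0.1, 0.8, -0.1]
width: 22.5
gripper_force: 58.8
```

Request:
carry_out(
  deltas=[0,0,0,-0.02,0.004,0,1,0,0,0,-0.05,0.01,0,1,0,0,0,-0.05,0.01,0,1,0,0,0,-0.055,0.01,0,1,0,0,0,-0.055,0.01,0,1,0,0,0,-0.055,0.01,0,1,0,0,0,-0.055,0.01,0,1,0,0,0,-0.055,0.011,0,1,0,0,0,-0.055,0.01,0,1,0,0,0,-0.05,0.01,0,1,0,0,0,-0.036,0.008,0,1,0,0,0,-0.01,0.002,0,1],
)

```text
clock: 6.5
eef_pos: [595.8, -267.0, 145.2]
tool_rot: [-3.139, 0.002, 1.59]
force: [-1.0, -0.4, -1.8]
width: 22.2
gripper_force: 58.8
```

Request:
carry_out(
  deltas=[0,0,0,0,0,0,1,0,0,0,0,0,0,1],
)

```text
clock: 6.75
eef_pos: [597.7, -259.8, 145.8]
tool_rot: [-3.14, -0.002, 1.598]
force: [-0.5, 0.0, -0.5]
width: 22.3
gripper_force: 58.8
```

```bash
python3 - <<'E'
from h import *
report()
h=np.load("heat.npy");w=place(h,[[24,-81,78]])[0];p,M=tip()
print(w,shift(w[0],w[1],p[2]))
t=proj("top",w)[0].round();s=proj("side",[p[0],p[1],100])[0].round();print(t,s)
crops("c",[("top",*t,100),("side",*s,70)])
E
```

```text
{'clock': 6.75, 'eef_pos': [597.7, -259.752, 145.825], 'tool_rot': [-3.14, -0.002, 1.598], 'force': [-0.473, 0.001, -0.544], 'width': 22.314, 'gripper_force': 58.825}
[ 598.62036104 -261.7162313    78.        ] (array([-2. ,  0.9, -0. ]), None)
[357. 161.] [256. 123.]
```

View pics/c.png

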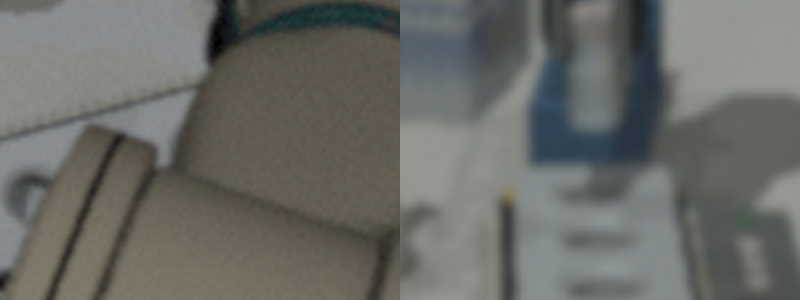

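The arm hides the well in the top view. The side view shows the vial hanging upright over the block, glass bottom at (595,130). I'll correct and lower to just above the rim.

Request:
carry_out(
  deltas=[0,0,0,-0.002,0.001,0.01,1,0,0,0,0,0,0.01,1,0,0,0,0,0,0.01,1,0,0,0,0,0,0,1,0,0,0,0,0,0,1],
)

```text
clock: 7.48
eef_pos: [599.2, -264.0, 116.3]
tool_rot: [3.142, 0.0, 1.596]
force: [0.4, 0.5, 0.1]
width: 22.3
gripper_force: 58.8
```

```bash
python3 - <<'E'
from h import *
report()
h=np.load("heat.npy");p,M=tip()
s=np.array([256,132]);k=800/70
m=lambda X:((proj("side",X)-s)*k+[400,300]).round().tolist()
zb=p[2]-30.9
print("vial bottom centre",m([p[0],p[1],zb]),"front",m([p[0],p[1]+13.5,zb]),"cap base",m([p[0],p[1]+12.5,zb+43]))
print("sides",m([[p[0]-13.5,p[1],zb+5],[p[0]+13.5,p[1],zb+5]]))
print("wells",m(place(h,[[24,y,78] for y in(-81,-27,27)])))
crops("d",[("side",*s,70)],800,600)
E
```

```text
{'clock': 7.475, 'eef_pos': [599.186, -264.016, 116.261], 'tool_rot': [3.142, 0.0, 1.596], 'force': [0.439, 0.538, 0.15], 'width': 22.313, 'gripper_force': 58.827}
vial bottom centre [[397.0, 249.0]] front [[385.0, 270.0]] cap base [[383.0, 101.0]]
sides [[450.0, 234.0], [343.0, 226.0]]
wells [[398.0, 281.0], [407.0, 370.0], [417.0, 469.0]]
```

View pics/d.png

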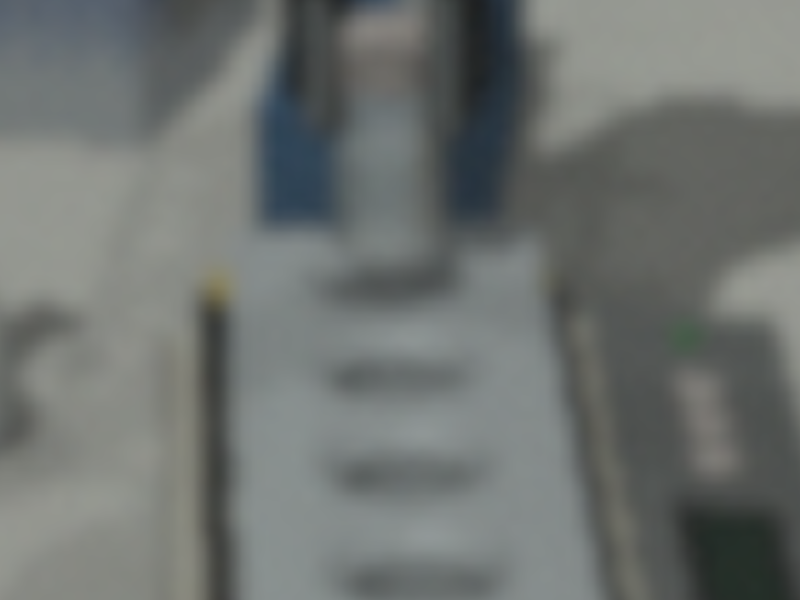

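The vial's sides at (335–445) centre ~390, and well 1's dark mouth spans about (310–465, 265–300). They look aligned in x, but y along the view is less certain. I'll overlay modelled rims on the clean first pictures to tighten the heater pose.

```bash
python3 - <<'E'
from h import *
h=np.load("heat.npy");print(h)
a=np.linspace(0,2*np.pi,49);out=[]
for n,cu,cv_,w,W,H in(("top",328,165,110,800,300),("side",257,155,60,800,300)):
    k=W/w;A=np.float32([[k,0,W/2-k*cu],[0,k,H/2-k*cv_]])
    if n=="side": k=8;A=np.float32([[k,0,400-k*cu],[0,k,150-k*213]]) if 0 else np.float32([[5.5,0,400-5.5*cu],[0,5.5,150-5.5*214]])
    if n=="side": A=np.float32([[6,0,400-6*257],[0,6,150-6*(h is not None and 214 or 0)]])
    im=cv2.imread(f"pics/{n}0.png")
    if n=="side":
        c=proj("side",place(h,[[24,0,78]]))[0];A=np.float32([[7,0,400-7*c[0]],[0,7,150-7*c[1]]])
    o=cv2.warpAffine(im,A,(W,H),flags=cv2.INTER_CUBIC);o=cv2.convertScaleAbs(o,alpha=1.4)
    for y in(-81,-27,27,81):
        for r,z,col in((20.5,78,(0,0,255)),(15.5,50,(0,255,0))):
            q=proj(n,place(h,np.c_[24+r*np.cos(a),y+r*np.sin(a),0*a+z]))@A[:,:2].T+A[:,2]
            for u in q.round().astype(int): 
                if 0<=u[0]<W and 0<=u[1]<H:o[u[1],u[0]]=col
    out.append(o)
cv2.imwrite("pics/e.png",np.vstack(out))
E
```

```text
[ 5.54873918e+02 -1.89444185e+02  2.56253752e-01]
```

View pics/e.png

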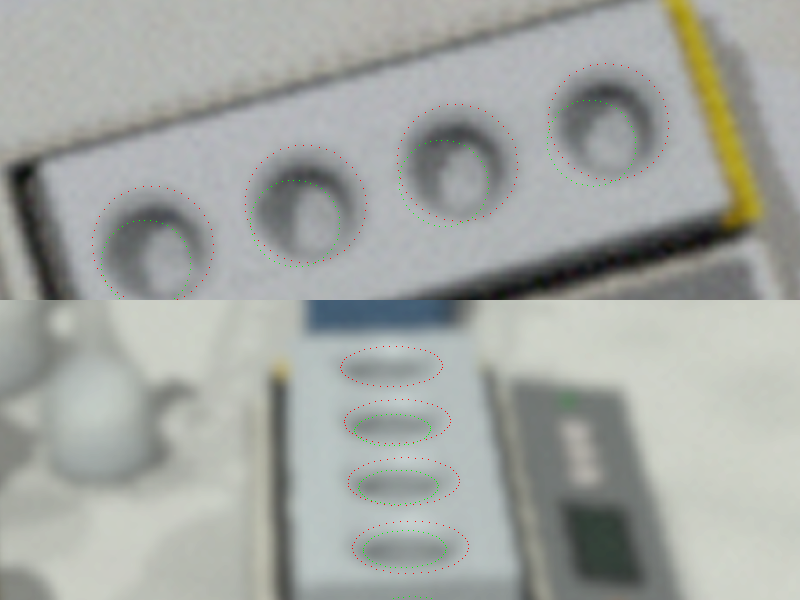

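The overlay shows the rims matching to within about 1–2 mm in both views. The side camera has the same small offset for the held vial and the wells, so x is right. I'll shift +2 mm in y and feel the way in.

Request:
carry_out(
  deltas=[0,0,0,0.002,0,0.004,1,0,0,0,0,0,0.004,1,0,0,0,0,0,0.003,1,0,0,0,0,0,0.003,1,0,0,0,0,0,0,1],
)

```text
clock: 8.15
eef_pos: [599.4, -263.0, 103.3]
tool_rot: [3.14, 0.001, 1.595]
force: [-1.1, -0.6, 5.7]
width: 22.5
gripper_force: 59.4
```

Request:
carry_out(
  deltas=[0,0,0,0,0,0.004,1,0,0,0,0,0,0.003,1,0,0,0,0,0,0,1],
)

```text
clock: 8.52
eef_pos: [599.5, -263.0, 95.2]
tool_rot: [3.14, 0.002, 1.595]
force: [1.0, -3.2, -0.2]
width: 22.3
gripper_force: 59.7
```

The vial is inside the well now (bottom ~64 mm), with only a light -y push. I'll follow that push and go on down.

Request:
carry_out(
  deltas=[0,0,0,-0.001,0,0.003,1,0,0,0,0,0,0.003,1,0,0,0,0,0,0.003,1,0,0,0,0,0,0.002,1,0,0,0,0,0,0,1],
)

```text
clock: 9.15
eef_pos: [599.5, -263.3, 84.3]
tool_rot: [3.141, 0.001, 1.596]
force: [2.5, -3.7, 0.7]
width: 22.2
gripper_force: 59.6
```

Request:
carry_out(
  deltas=[0,0,0,0,0,0.002,1,0,0,0,0,0,0,1,0,0,0,0,0,0,0.3,0,0,0,0,0,0,-0.2,0,0,0,0,0,0,-0.2,0,0,0,0,0,-0.01,-0.2,0,0,0,0,0,-0.02,-0.2,0,0,0,0,0,-0.03,-0.2,0,0,0,0,0,-0.01,-0.2,0,0,0,0,0,0,-0.2],
)

```text
clock: 10.4
eef_pos: [599.6, -263.1, 153.6]
tool_rot: [3.14, 0.001, 1.596]
force: [-1.2, -0.1, -0.9]
width: 51.2
gripper_force: 0.0
```

```bash
python3 - <<'E'
from h import *
report()
s=np.array([256,132]);k=800/70
m=lambda X:((proj("side",X)-s)*k+[400,300]).round().tolist()
w=place(np.load("heat.npy"),[[24,-81,106]])[0];print("cap top pred",m(w))
r=place(np.load("rack.npy"),[[-30,27,62]])[0];print(r,shift(r[0],r[1],152))
crops("f",[("side",256,132,80),("side",*proj("side",r)[0].round(),110)])
E
```

```text
{'clock': 10.4, 'eef_pos': [599.638, -263.114, 153.577], 'tool_rot': [3.14, 0.001, 1.596], 'force': [-1.177, -0.141, -0.934], 'width': 51.224, 'gripper_force': 0.0}
cap top pred [[396.0, 173.0]]
[479.96426353 227.9044927   62.        ] (array([ 493.9, -107.4,    1. ]), None)
```

View pics/f.png

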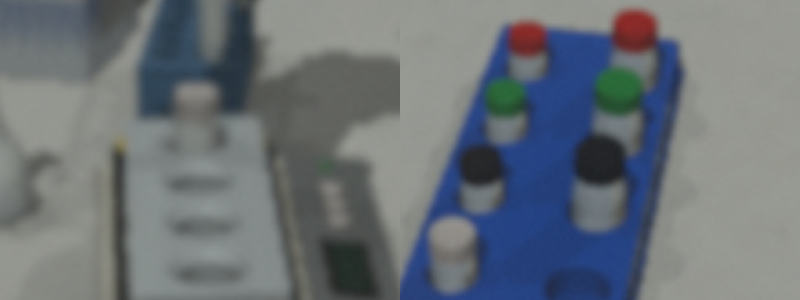

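White is seated: its cap top sits at (197,90) over the first well, and the other rack vials are undisturbed. Next is the black vial.

Request:
carry_out(
  deltas=[0,0,0,0.02,-0.005,0,-0.2,0,0,0,0.045,-0.0097,0,-0.2,0,0,0,0.045,-0.0097,0,-0.2,0,0,0,0.045,-0.0097,0,-0.2,0,0,0,0.045,-0.0097,0,-0.2,0,0,0,0.045,-0.0097,0,-0.2,0,0,0,0.045,-0.0097,0,-0.2,0,0,0,0.045,-0.0097,0,-0.2,0,0,0,0.045,-0.0097,0,-0.2,0,0,0,0.045,-0.0097,0,-0.2,0,0,0,0.045,-0.0097,0,-0.2,0,0,0,0.023,-0.0048,0,-0.2],
)

```text
clock: 11.95
eef_pos: [478.1, 230.1, 151.1]
tool_rot: [-3.139, -0.0, 1.6]
force: [0.3, -0.1, 0.3]
width: 51.5
gripper_force: 0.0
```

Request:
carry_out(
  deltas=[0,0,0,0,0,0.02,-0.2,0,0,0,0,0,0.02,-0.2,0,0,0,0,0,0.01,-0.2,0,0,0,0,0,0,-0.2,0,0,0,0,0,0,-0.2],
)

```text
clock: 12.58
eef_pos: [480.3, 227.2, 102.6]
tool_rot: [3.141, -0.0, 1.596]
force: [0.0, -0.5, -0.9]
width: 51.2
gripper_force: 0.0
```

```bash
python3 -c "
from h import *
report();print(shift(480.5,227,36.5,1.595))"
```

```text
{'clock': 12.575, 'eef_pos': [480.336, 227.249, 102.64], 'tool_rot': [3.141, -0.0, 1.596], 'force': [0.02, -0.454, -0.931], 'width': 51.195, 'gripper_force': 0.0}
(array([-0.3,  0.1, 66.1]), np.float64(0.03))
```

Request:
carry_out(
  deltas=[0,0,0,0,0,0.015,-0.2,0,0,0,0,0,0.015,-0.2,0,0,0,0,0,0.015,-0.2,0,0,0,0,0,0.013,-0.2,0,0,0,0,0,0.008,-0.2,0,0,0,0,0,0,-0.2,0,0,0,0,0,0,1,0,0,0,0,0,0,1,0,0,0,0,0,0,1,0,0,0,0,0,0,1,0,0,0,0,0,0,1],
)

```text
clock: 13.95
eef_pos: [480.4, 227.5, 37.0]
tool_rot: [3.14, -0.001, 1.596]
force: [-0.8, -0.5, 6.3]
width: 22.3
gripper_force: 59.1
```

Request:
carry_out(
  deltas=[0,0,0,0,0,-0.005,1,0,0,0,0,0,-0.01,1,0,0,0,0,0,-0.015,1,0,0,0,0,0,-0.02,1,0,0,0,0,0,-0.02,1,0,0,0,0,0,-0.02,1,0,0,0,0,0,-0.015,1,0,0,0,0,0,-0.005,1,0,0,0,0,0,0,1],
)

```text
clock: 15.08
eef_pos: [480.0, 227.4, 146.5]
tool_rot: [3.141, -0.0, 1.596]
force: [-0.4, 0.5, -0.3]
width: 22.5
gripper_force: 58.7
```

```bash
python3 -c "
from h import *
report();print(shift(585.8,-211.2,147,1.595))"
```

```text
{'clock': 15.075, 'eef_pos': [479.966, 227.357, 146.476], 'tool_rot': [3.141, -0.0, 1.596], 'force': [-0.424, 0.501, -0.294], 'width': 22.486, 'gripper_force': 58.718}
(array([-441.1,   94.8,   -0.6]), np.float64(0.05))
```

Request:
carry_out(
  deltas=[0,0,0,-0.02,0.0045,0,1,0,0,0,-0.04,0.0086,0,1,0,0,0,-0.04,0.0086,0,1,0,0,0,-0.04,0.0086,0,1,0,0,0,-0.04,0.0086,0,1,0,0,0,-0.04,0.0086,0,1,0,0,0,-0.04,0.0086,0,1,0,0,0,-0.04,0.0086,0,1,0,0,0,-0.04,0.0086,0,1,0,0,0,-0.04,0.0086,0,1,0,0,0,-0.04,0.0086,0,1,0,0,0,-0.021,0.0043,0,1],
)

```text
clock: 16.58
eef_pos: [585.1, -213.8, 145.3]
tool_rot: [-3.14, 0.001, 1.593]
force: [-0.1, 0.3, -0.5]
width: 22.7
gripper_force: 58.7
```

Request:
carry_out(
  deltas=[0,0,0,0,0,0.01,1,0,0,0,0,0,0.01,1,0,0,0,0,0,0.01,1,0,0,0,0,0,0,1,0,0,0,0,0,0,1],
)

```text
clock: 17.2
eef_pos: [586.0, -210.7, 116.4]
tool_rot: [3.141, -0.0, 1.597]
force: [0.2, 0.5, 0.3]
width: 22.2
gripper_force: 58.7
```

```bash
python3 -c "
from h import *
report();print(shift(585.8,-211.2,104,1.595))"
```

```text
{'clock': 17.2, 'eef_pos': [585.963, -210.729, 116.366], 'tool_rot': [3.141, -0.0, 1.597], 'force': [0.248, 0.463, 0.332], 'width': 22.173, 'gripper_force': 58.731}
(array([-0.5, -0.2, 12.4]), np.float64(0.09))
```

Request:
carry_out(
  deltas=[0,0,0,-0.0005,0,0.004,1,0,0,0,0,0,0.004,1,0,0,0,0,0,0.004,1,0,0,0,0,0,0.003,1,0,0,0,0,0,0,1],
)

```text
clock: 17.82
eef_pos: [585.6, -211.6, 100.9]
tool_rot: [-3.141, -0.0, 1.596]
force: [-0.1, 0.2, -0.5]
width: 22.4
gripper_force: 58.7
```

Request:
carry_out(
  deltas=[0,0,0,0,0,0.004,1,0,0,0,0,0,0.003,1,0,0,0,0,0,0,1],
)

```text
clock: 18.2
eef_pos: [585.5, -211.6, 93.9]
tool_rot: [-3.141, -0.0, 1.596]
force: [-1.2, -0.0, -0.2]
width: 22.1
gripper_force: 58.7
```

It is entering with no contact. I'll lower to about 1.5 mm off the floor, release and rise.

Request:
carry_out(
  deltas=[0,0,0,0,0,0.004,1,0,0,0,0,0,0.004,1,0,0,0,0,0,0.0035,1,0,0,0,0,0,0,1],
)

```text
clock: 18.7
eef_pos: [585.6, -211.7, 82.4]
tool_rot: [-3.141, -0.0, 1.596]
force: [0.5, -0.4, 0.3]
width: 22.5
gripper_force: 58.7
```

Request:
carry_out(
  deltas=[0,0,0,0,0,0,0.3,0,0,0,0,0,0,-0.2,0,0,0,0,0,0,-0.2,0,0,0,0,0,-0.01,-0.2,0,0,0,0,0,-0.02,-0.2,0,0,0,0,0,-0.03,-0.2,0,0,0,0,0,-0.01,-0.2,0,0,0,0,0,0,-0.2],
)

```text
clock: 19.7
eef_pos: [586.2, -211.8, 153.5]
tool_rot: [3.14, 0.0, 1.596]
force: [0.4, -0.3, -0.4]
width: 50.9
gripper_force: 0.0
```

```bash
python3 -c "
from h import *
report();r=place(np.load('rack.npy'),[[-30,-27,0]])[0]+[.5,-.8,0];print(r,shift(r[0],r[1],152,1.595))"
```

```text
{'clock': 19.7, 'eef_pos': [586.19, -211.785, 153.512], 'tool_rot': [3.14, 0.0, 1.596], 'force': [0.382, -0.307, -0.427], 'width': 50.93, 'gripper_force': 0.0}
[481.59479816 173.11632834   0.        ] (array([387.4, -94.9,   1.2]), np.float64(0.05))
```

Request:
carry_out(
  deltas=[0,0,0,0.02,-0.005,0,-0.2,0,0,0,0.035,-0.0085,0,-0.2,0,0,0,0.035,-0.0085,0,-0.2,0,0,0,0.035,-0.0085,0,-0.2,0,0,0,0.035,-0.0085,0,-0.2,0,0,0,0.035,-0.0085,0,-0.2,0,0,0,0.035,-0.0085,0,-0.2,0,0,0,0.035,-0.0085,0,-0.2,0,0,0,0.035,-0.0085,0,-0.2,0,0,0,0.035,-0.0085,0,-0.2,0,0,0,0.035,-0.0085,0,-0.2,0,0,0,0.0175,-0.005,0,-0.2],
)

```text
clock: 21.2
eef_pos: [478.7, 176.0, 151.9]
tool_rot: [-3.139, -0.0, 1.6]
force: [-0.6, 0.1, 0.1]
width: 51.3
gripper_force: 0.0
```

Request:
carry_out(
  deltas=[0,0,0,0,0,0.02,-0.2,0,0,0,0,0,0.02,-0.2,0,0,0,0,0,0.01,-0.2,0,0,0,0,0,0,-0.2,0,0,0,0,0,0,-0.2],
)

```text
clock: 21.82
eef_pos: [481.5, 173.2, 103.2]
tool_rot: [3.141, -0.0, 1.595]
force: [-0.6, 0.3, 0.1]
width: 50.9
gripper_force: 0.0
```

```bash
python3 -c "
from h import *
report();print(shift(481.6,173.1,36.5,1.595))"
```

```text
{'clock': 21.825, 'eef_pos': [481.497, 173.176, 103.223], 'tool_rot': [3.141, -0.0, 1.595], 'force': [-0.64, 0.349, 0.071], 'width': 50.945, 'gripper_force': 0.0}
(array([-0.1,  0.1, 66.7]), np.float64(0.02))
```

Request:
carry_out(
  deltas=[0,0,0,0,0,0.015,-0.2,0,0,0,0,0,0.015,-0.2,0,0,0,0,0,0.015,-0.2,0,0,0,0,0,0.013,-0.2,0,0,0,0,0,0.0085,-0.2,0,0,0,0,0,0,-0.2,0,0,0,0,0,0,1,0,0,0,0,0,0,1,0,0,0,0,0,0,1,0,0,0,0,0,0,1,0,0,0,0,0,0,1],
)

```text
clock: 23.2
eef_pos: [481.6, 173.5, 37.0]
tool_rot: [3.14, -0.001, 1.596]
force: [-0.4, -1.0, 5.7]
width: 22.3
gripper_force: 59.1
```

Request:
carry_out(
  deltas=[0,0,0,0,0,-0.005,1,0,0,0,0,0,-0.01,1,0,0,0,0,0,-0.015,1,0,0,0,0,0,-0.02,1,0,0,0,0,0,-0.02,1,0,0,0,0,0,-0.02,1,0,0,0,0,0,-0.015,1,0,0,0,0,0,-0.005,1,0,0,0,0,0,0,1],
)

```text
clock: 24.32
eef_pos: [481.1, 173.4, 146.5]
tool_rot: [3.141, -0.0, 1.596]
force: [-0.4, 0.9, -0.4]
width: 22.8
gripper_force: 58.7
```

```bash
python3 -c "
from h import *
report();print(shift(572.0,-159.2,147,1.595))"
```

```text
{'clock': 24.325, 'eef_pos': [481.097, 173.384, 146.469], 'tool_rot': [3.141, -0.0, 1.596], 'force': [-0.393, 0.943, -0.404], 'width': 22.814, 'gripper_force': 58.679}
(array([-334.8,   82.5,   -0.6]), np.float64(0.05))
```

Request:
carry_out(
  deltas=[0,0,0,-0.0175,0.004,0,1,0,0,0,-0.03,0.0075,0,1,0,0,0,-0.03,0.0075,0,1,0,0,0,-0.03,0.0075,0,1,0,0,0,-0.03,0.0075,0,1,0,0,0,-0.03,0.0075,0,1,0,0,0,-0.03,0.0075,0,1,0,0,0,-0.03,0.0075,0,1,0,0,0,-0.03,0.0075,0,1,0,0,0,-0.03,0.0075,0,1,0,0,0,-0.03,0.0075,0,1,0,0,0,-0.0175,0.0035,0,1],
)

```text
clock: 25.82
eef_pos: [571.1, -162.9, 145.5]
tool_rot: [-3.14, 0.001, 1.593]
force: [1.0, 0.3, 0.7]
width: 22.0
gripper_force: 58.7
```

Request:
carry_out(
  deltas=[0,0,0,0,0,0.01,1,0,0,0,0,0,0.01,1,0,0,0,0,0,0.01,1,0,0,0,0,0,0,1,0,0,0,0,0,0,1],
)

```text
clock: 26.45
eef_pos: [572.1, -159.1, 116.3]
tool_rot: [3.142, -0.0, 1.596]
force: [0.6, 0.4, 0.1]
width: 22.4
gripper_force: 58.7
```

```bash
python3 -c "
from h import *
report();print(shift(572.0,-159.2,101,1.595))"
```

```text
{'clock': 26.45, 'eef_pos': [572.104, -159.124, 116.317], 'tool_rot': [3.142, -0.0, 1.596], 'force': [0.638, 0.446, 0.103], 'width': 22.381, 'gripper_force': 58.691}
(array([-0.1, -0.1, 15.3]), np.float64(0.08))
```

Request:
carry_out(
  deltas=[0,0,0,0,0,0.004,1,0,0,0,0,0,0.004,1,0,0,0,0,0,0.004,1,0,0,0,0,0,0.003,1,0,0,0,0,0,0,1],
)

```text
clock: 27.08
eef_pos: [571.8, -159.5, 101.0]
tool_rot: [-3.141, -0.0, 1.596]
force: [0.3, 0.3, -0.4]
width: 22.4
gripper_force: 58.7
```

Request:
carry_out(
  deltas=[0,0,0,0,0,0.004,1,0,0,0,0,0,0.003,1,0,0,0,0,0,0,1],
)

```text
clock: 27.45
eef_pos: [571.8, -159.5, 94.0]
tool_rot: [-3.141, -0.0, 1.596]
force: [0.6, -1.0, 0.2]
width: 22.6
gripper_force: 58.7
```

Request:
carry_out(
  deltas=[0,0,0,0,0,0.004,1,0,0,0,0,0,0.004,1,0,0,0,0,0,0.0035,1,0,0,0,0,0,0,1],
)

```text
clock: 27.95
eef_pos: [571.7, -159.5, 82.4]
tool_rot: [-3.141, -0.0, 1.596]
force: [-0.4, 0.5, 0.5]
width: 22.6
gripper_force: 58.7
```

Request:
carry_out(
  deltas=[0,0,0,0,0,0,0.3,0,0,0,0,0,0,-0.2,0,0,0,0,0,0,-0.2,0,0,0,0,0,-0.01,-0.2,0,0,0,0,0,-0.02,-0.2,0,0,0,0,0,-0.03,-0.2,0,0,0,0,0,-0.01,-0.2,0,0,0,0,0,0,-0.2],
)

```text
clock: 28.95
eef_pos: [572.4, -159.6, 153.5]
tool_rot: [3.14, 0.0, 1.596]
force: [-0.1, 0.2, 0.4]
width: 51.4
gripper_force: 0.0
```

```bash
python3 -c "
from h import *
report();r=place(np.load('rack.npy'),[[-30,-81,0]])[0]+[.5,-.8,0];print(r,shift(r[0],r[1],152,1.595))"
```

```text
{'clock': 28.95, 'eef_pos': [572.36, -159.57, 153.466], 'tool_rot': [3.14, 0.0, 1.596], 'force': [-0.144, 0.184, 0.422], 'width': 51.45, 'gripper_force': 0.0}
[482.72533279 119.12816397   0.        ] (array([280.9, -82.6,   1.3]), np.float64(0.05))
```

Request:
carry_out(
  deltas=[0,0,0,0.0155,-0.004,0,-0.2,0,0,0,0.025,-0.0075,0,-0.2,0,0,0,0.025,-0.0075,0,-0.2,0,0,0,0.025,-0.0075,0,-0.2,0,0,0,0.025,-0.0075,0,-0.2,0,0,0,0.025,-0.0075,0,-0.2,0,0,0,0.025,-0.0075,0,-0.2,0,0,0,0.025,-0.0075,0,-0.2,0,0,0,0.025,-0.0075,0,-0.2,0,0,0,0.025,-0.0075,0,-0.2,0,0,0,0.025,-0.0075,0,-0.2,0,0,0,0.0155,-0.0035,0,-0.2],
)

```text
clock: 30.45
eef_pos: [480.6, 121.3, 151.9]
tool_rot: [-3.139, -0.0, 1.598]
force: [-0.3, -0.8, 0.2]
width: 51.3
gripper_force: 0.0
```

Request:
carry_out(
  deltas=[0,0,0,0,0,0.02,-0.2,0,0,0,0,0,0.02,-0.2,0,0,0,0,0,0.01,-0.2,0,0,0,0,0,0,-0.2,0,0,0,0,0,0,-0.2],
)

```text
clock: 31.08
eef_pos: [482.9, 119.3, 103.2]
tool_rot: [3.141, -0.0, 1.595]
force: [-0.6, -0.3, -0.3]
width: 51.2
gripper_force: 0.0
```

```bash
python3 -c "
from h import *
report();print(shift(482.7,119.1,36.5,1.595))"
```

```text
{'clock': 31.075, 'eef_pos': [482.863, 119.26, 103.212], 'tool_rot': [3.141, -0.0, 1.595], 'force': [-0.627, -0.313, -0.281], 'width': 51.18, 'gripper_force': 0.0}
(array([-0.2, -0.2, 66.7]), np.float64(0.02))
```

Request:
carry_out(
  deltas=[0,0,0,0,0,0.015,-0.2,0,0,0,0,0,0.015,-0.2,0,0,0,0,0,0.015,-0.2,0,0,0,0,0,0.013,-0.2,0,0,0,0,0,0.0085,-0.2,0,0,0,0,0,0,-0.2,0,0,0,0,0,0,1,0,0,0,0,0,0,1,0,0,0,0,0,0,1,0,0,0,0,0,0,1,0,0,0,0,0,0,1],
)

```text
clock: 32.45
eef_pos: [483.0, 119.4, 37.0]
tool_rot: [3.14, -0.0, 1.596]
force: [-0.7, -0.7, 7.0]
width: 22.3
gripper_force: 59.1
```

Request:
carry_out(
  deltas=[0,0,0,0,0,-0.005,1,0,0,0,0,0,-0.01,1,0,0,0,0,0,-0.015,1,0,0,0,0,0,-0.02,1,0,0,0,0,0,-0.02,1,0,0,0,0,0,-0.02,1,0,0,0,0,0,-0.015,1,0,0,0,0,0,-0.005,1,0,0,0,0,0,0,1],
)

```text
clock: 33.58
eef_pos: [482.5, 119.4, 146.5]
tool_rot: [3.141, -0.0, 1.596]
force: [0.5, -0.0, -0.4]
width: 22.4
gripper_force: 58.7
```

```bash
python3 -c "
from h import *
report();print(shift(558.2,-107.2,147,1.595))"
```

```text
{'clock': 33.575, 'eef_pos': [482.487, 119.439, 146.478], 'tool_rot': [3.141, -0.0, 1.596], 'force': [0.515, -0.049, -0.367], 'width': 22.391, 'gripper_force': 58.675}
(array([-228.5,   70. ,   -0.5]), np.float64(0.06))
```

Request:
carry_out(
  deltas=[0,0,0,-0.0145,0.004,0,1,0,0,0,-0.02,0.0062,0,1,0,0,0,-0.02,0.0062,0,1,0,0,0,-0.02,0.0062,0,1,0,0,0,-0.02,0.0062,0,1,0,0,0,-0.02,0.0062,0,1,0,0,0,-0.02,0.0062,0,1,0,0,0,-0.02,0.0062,0,1,0,0,0,-0.02,0.0062,0,1,0,0,0,-0.02,0.0062,0,1,0,0,0,-0.02,0.0062,0,1,0,0,0,-0.014,0.004,0,1],
)

```text
clock: 35.08
eef_pos: [558.1, -109.4, 145.9]
tool_rot: [-3.141, 0.0, 1.594]
force: [0.8, 0.1, -0.1]
width: 22.6
gripper_force: 58.7
```

Request:
carry_out(
  deltas=[0,0,0,0,0,0.01,1,0,0,0,0,0,0.01,1,0,0,0,0,0,0.01,1,0,0,0,0,0,0,1,0,0,0,0,0,0,1],
)

```text
clock: 35.7
eef_pos: [558.3, -107.1, 116.3]
tool_rot: [3.142, -0.0, 1.596]
force: [0.5, -0.3, 0.0]
width: 22.3
gripper_force: 58.7
```

```bash
python3 -c "
from h import *
report();print(shift(558.2,-107.2,101,1.595))"
```

```text
{'clock': 35.7, 'eef_pos': [558.285, -107.058, 116.288], 'tool_rot': [3.142, -0.0, 1.596], 'force': [0.472, -0.293, 0.006], 'width': 22.287, 'gripper_force': 58.681}
(array([-0.1, -0.1, 15.3]), np.float64(0.08))
```

Request:
carry_out(
  deltas=[0,0,0,0,0,0.004,1,0,0,0,0,0,0.004,1,0,0,0,0,0,0.004,1,0,0,0,0,0,0.003,1,0,0,0,0,0,0,1],
)

```text
clock: 36.33
eef_pos: [557.9, -107.3, 101.0]
tool_rot: [-3.141, -0.0, 1.596]
force: [0.9, -0.2, 0.2]
width: 22.4
gripper_force: 58.7
```

Request:
carry_out(
  deltas=[0,0,0,0,0,0.004,1,0,0,0,0,0,0.003,1,0,0,0,0,0,0,1],
)

```text
clock: 36.7
eef_pos: [557.9, -107.3, 94.0]
tool_rot: [-3.141, -0.0, 1.596]
force: [0.6, -1.2, -0.9]
width: 22.2
gripper_force: 58.7
```

Last one goes in free as well. I'll release, rise, and back off toward the rack side so the cameras can see.

Request:
carry_out(
  deltas=[0,0,0,0,0,0.004,1,0,0,0,0,0,0.004,1,0,0,0,0,0,0.0035,1,0,0,0,0,0,0,1],
)

```text
clock: 37.2
eef_pos: [557.9, -107.3, 82.4]
tool_rot: [-3.141, -0.0, 1.596]
force: [-0.6, 0.0, -0.5]
width: 22.4
gripper_force: 58.7
```

Request:
carry_out(
  deltas=[0,0,0,0,0,0,0.3,0,0,0,0,0,0,-0.2,0,0,0,0,0,0,-0.2,0,0,0,0,0,-0.01,-0.2,0,0,0,0,0,-0.02,-0.2,0,0,0,0,0,-0.03,-0.2,0,0,0,0,0,-0.03,-0.2,0,0,0,0,0,-0.02,-0.2],
)

```text
clock: 38.2
eef_pos: [558.8, -107.5, 195.1]
tool_rot: [3.139, 0.0, 1.596]
force: [-0.0, 0.6, 0.0]
width: 51.4
gripper_force: 0.0
```

Request:
carry_out(
  deltas=[0,0,0,0.03,-0.01,0,-0.2,0,0,0,0.04,-0.01,0,-0.2,0,0,0,0.04,-0.01,0,-0.2,0,0,0,0.04,-0.01,0,-0.2,0,0,0,0.04,0,0,-0.2,0,0,0,0.04,0,0,-0.2,0,0,0,0.02,0,0,-0.2,0,0,0,0,0,0,-0.2],
)

```text
clock: 39.2
eef_pos: [511.9, 142.5, 193.0]
tool_rot: [3.141, -0.0, 1.598]
force: [0.2, -0.8, 0.2]
width: 51.0
gripper_force: 0.0
```

```bash
python3 -c "
from h import *
report();crops('g',[('top',328,165,120),('side',257,200,190)])"
```

```text
{'clock': 39.2, 'eef_pos': [511.924, 142.475, 193.037], 'tool_rot': [3.141, -0.0, 1.598], 'force': [0.164, -0.849, 0.233], 'width': 50.959, 'gripper_force': 0.0}
```

View pics/g.png

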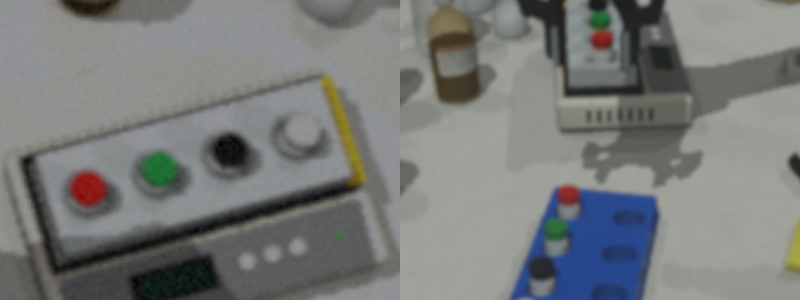

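The top view shows red, green, black and white at (88,189), (159,169), (229,150) and (303,131), matching the rack order from the yellow bar. White sits about 2 mm off the line, so I'll clear the arm and compare the seating heights in the side view.

Request:
carry_out(
  deltas=[0,0,0,0.03,-0.03,-0.02,-0.2,0,0,0,0.04,-0.03,-0.02,-0.2,0,0,0,0.04,-0.03,0,-0.2,0,0,0,0.04,-0.02,0,-0.2,0,0,0,0.04,0,0,-0.2,0,0,0,0.04,0,0,-0.2,0,0,0,0.04,0,0,-0.2,0,0,0,0.04,0,0,-0.2,0,0,0,0.04,0,0,-0.2,0,0,0,0.02,0,0,-0.2,0,0,0,0,0,0,-0.2],
)

```text
clock: 40.67
eef_pos: [393.7, 508.2, 232.3]
tool_rot: [3.141, 0.001, 1.595]
force: [-0.4, 0.0, -0.6]
width: 51.3
gripper_force: 0.0
```

```bash
python3 -c "
from h import *
report();s=np.array([256,140]);k=400/60
h=np.load('heat.npy')+[.9,-1.9,0]
for z in(106,111):
    for n,o in(('side',(400,0)),('top',(0,0))):
        s=np.array([256,140] if n=='side' else [328,165]);k=400/(60 if n=='side' else 110)
        print(z,n,((proj(n,place(h,[[24,y,z] for y in(-81,-27,27,81)]))-s)*k+[200,150]+o).round().tolist())
crops('i',[('top',328,165,110),('side',256,140,60)])"
```

```text
{'clock': 40.675, 'eef_pos': [393.725, 508.178, 232.307], 'tool_rot': [3.141, 0.001, 1.595], 'force': [-0.439, 0.01, -0.579], 'width': 51.258, 'gripper_force': 0.0}
106 side [[596.0, 21.0], [602.0, 71.0], [608.0, 126.0], [614.0, 186.0]]
106 top [[316.0, 123.0], [239.0, 144.0], [161.0, 165.0], [83.0, 186.0]]
111 side [[596.0, 10.0], [602.0, 60.0], [608.0, 114.0], [614.0, 174.0]]
111 top [[318.0, 121.0], [240.0, 142.0], [162.0, 163.0], [83.0, 184.0]]
```

View pics/i.png

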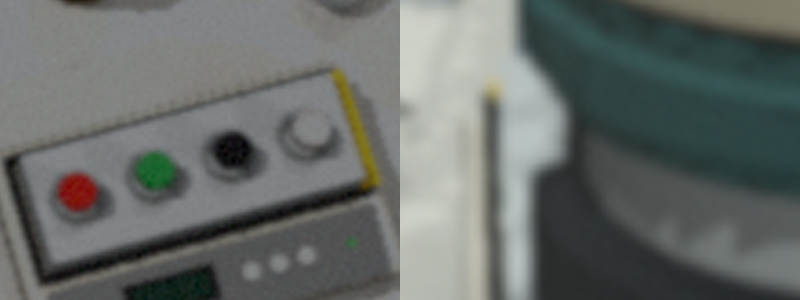

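The arm now blocks the side view, so I'll swing it round in front of the robot instead.

Request:
carry_out(
  deltas=[0,0,0,-0.03,0.002,0,-0.2,0,0,0,-0.045,0.002,0,-0.2,0,0,0,-0.045,0.002,0,-0.2,0,0,0,-0.045,0.002,0,-0.2,0,0,0,-0.045,0.002,0,-0.2,0,0,0,-0.045,0.002,0,-0.2,0,0,0,-0.045,0.002,0,-0.2,0,0,0,-0.045,0.002,0,-0.2,0,0,0,-0.045,0.002,0,-0.2,0,0,0,-0.045,0.002,0,-0.2,0,0,0,-0.045,0.002,0,-0.2,0,0,0,-0.03,0,0,-0.2],
)

```text
clock: 42.28
eef_pos: [426.3, -4.6, 233.2]
tool_rot: [3.141, 0.001, 1.59]
force: [1.0, 0.5, -0.2]
width: 51.5
gripper_force: 0.0
```

Request:
carry_out(
  deltas=[0,0,0,0,0,0,-0.2,0,0,0,0,0,0,-0.2],
)

```text
clock: 42.52
eef_pos: [426.8, -0.9, 233.0]
tool_rot: [-3.142, -0.0, 1.594]
force: [0.4, 0.9, -0.5]
width: 51.6
gripper_force: 0.0
```

```bash
python3 -c "
from h import *
report();crops('j',[('side',256,220,180),('side',256,140,60)])"
```

```text
{'clock': 42.525, 'eef_pos': [426.82, -0.937, 232.973], 'tool_rot': [-3.142, -0.0, 1.594], 'force': [0.408, 0.873, -0.457], 'width': 51.598, 'gripper_force': 0.0}
```

View pics/j.png

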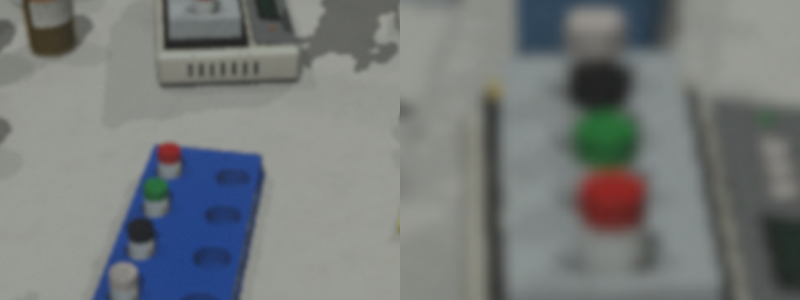

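In the side view all four caps step evenly along the block: top edges at rows 7, 60, 110 and 170, as predicted for full seating. All are upright, and the small vials stand in place at (169,152), (157,190), (141,232) and (124,275). I'm handing the job in.

```bash
python3 -c "
from cell import ctrl
print(ctrl.finish_job())"
```

```text
the job is handed in; nothing more can be done
None
```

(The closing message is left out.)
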